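Lock the backgammon case: hasp over staple, pin through the loop

ROBOT

A 7-joint arm with a two-finger parallel gripper is mounted at the origin on the work surface. World frame = base frame: x ahead of the robot, y to its left, z up, the work surface at z = 0. Lengths are in mm, angles in rad, forces in N, time in s.
With the tool pointing down it reaches from about 425 to 875 mm from the base axis. Payload 8.4 kg.
Tool frame: the origin (TCP) lies at the very end of the fingers, on their centre line; the grasp point (between the pads) lies 19 mm behind it; z points along the fingers, y is the line along which they close (so a half turn about z gives the same grasp; the last joint's range is limited). The gripper opens to 85 mm and grips with 20 to 120 N. Pads are 22 mm wide; open, the fingers measure 114 mm over their backs; the gripper's body (76 mm by 85 mm) begins 54 mm behind the grasp point. The pads swing forward as they close: fully open they stand 13 mm farther back than shut.
Start: joints at [-1.426, 0.333, 0.04, 1.465, -0.013, 1.343, -0.059], TCP at [156.908, 630.749, 231.308] pointing down, gripper open.
Joint ranges: [-2.58, 2.58], [-0.38, 2.09], [-1.3, 1.39], [0.25, 2.4], [-1.5, 4.64], [0.08, 2.09], [-2.65, 2.65]. Speed limits (rad/s): [2.22, 2.22, 2.79, 2.79, 3.14, 3.14, 3.14].

INTERFACE

Orientations are given as a unit quaternion [w, x, y, z].
In Python, from cell import arm gives the robot as it stands. The module is installed in compiled form; this text tells all that it offers.
- The arm moves only by the tool servo_tool, never from a script. Its argument "series" is a list of rows, each an object of numbers: "hand": the opening, from -1 (shut) to 1 (fully open); "dx", "dy", "dz": the shift along the tool's x, y, z in m; "rx", "ry", "rz": the turn, a rotation vector about the tool's x, y, z in rad. A call has exactly 8 rows; each row is the pose to reach, as a shift and turn from the pose commanded when the call began, along the tool's axes at that moment; what a row does not reach only later rows make up. A row lasts 1/12 s, in which the tool goes at most 41.7 mm and 7.16 degrees, less where a joint would pass 70% of its speed; a pose out of reach is approached as far as the arm can. A call with a gripper value outside its range is refused whole. The fingers move at their own pace and stop on an object; the grip force is fixed at half the most. Time passes only in rows, so rows that repeat a pose let the fingers close, or fill a call up. It gives the time, the measured TCP pose, the force, the opening and the grip force at its end, in the units of the state.
- arm.state(): the state, without advancing time (a new reading comes with each control period).
- arm.camera(name): name is "scene" or "top" or "wrist"; returns a dict with "color" (400x640x3 uint8, red, green, blue), "range_z" (400x640 float32, mm along the optical axis (not along the pixel's ray), 0 where there is no reading), "fx", "fy", "cx", "cy" (pixels), "eye" and "rotation" of the camera in the world. Camera axes: x right, y up, looking along -z (the intrinsics and any distortion apply to the point x, -y, -z); pixel columns grow to the right and rows downward; lengths in mm; the calibration is good to about 2 mm. The wrist camera is an equidistant fisheye: a pixel r from the principal point sees the ray r / f radians off the axis. A picture is of the moment at which its call begins.
- arm.close_job(): hands the job in; it is judged then, once.
The state is a dict: "clock": time; "joints": joint angles; "dq": joint speeds; "effort": joint torques, N m; "tool_pos": TCP position; "tool_rot": TCP orientation; "wrist_force": force on the tool from outside, world axes, zero at the start; "wrist_torque": the same for the moment, N m; "opening": finger opening in mm; "gripper_force": force on a finger pad.
Only numpy, scipy, OpenCV 4.12 (cv2) and the standard library are available. Lean on these libraries where they do the work, as an engineer would, in place of code of your own. Each camera call takes 0.05 s, during which the arm holds its last target. There are 200 camera calls.

TASK

Lock the backgammon case: swing its hasp down over the staple until it lies against the front of the case, then put the retaining pin (flat round knob, slim shank) down through the staple's loop, outside the hasp, so that its knob rests on the loop. Let go of it there. Leave the bottle stopper, the bowl and the doubling cube where they are.

Things in the scene. Friction and masses are not known exactly. Their poses are not given: they have to be found in the camera images.
- hasp (a joint): Steel hasp hinged on the case front: frame plate 64 mm wide, 76 mm long, 4 mm thick; solid from the hinge to 34 mm, then a slot (44 mm wide, 34 to 66 mm), then a strip. Angle: 0 = shut, hanging straight down, staple through the slot; pi/2 = sticking straight out; limit 2.4. Friction 0.05 N m, no latch: stays where left; closed fingers push it shut, down on the solid part, then inward.
- hinge (a point): Middle of the hasp's horizontal hinge axis, 92 mm above the shelf, 4 mm out from the case's front face. Axes those of the case: x horizontally into the case (-x is outward), y along the hinge and the front face, z up. Shut, the hasp's outer face stands 4 mm outward of this axis.
- loop (a point): Where the pin goes: point in the opening of the steel staple, a level U of 6 mm square bar on the case front, level with its top, 55 mm above the shelf. Axes as hinge, which lies at x +28, z +37 mm from here. Opening: y -11 to +11 mm; x -12 (cross bar, 6 mm thick) to +24 mm (shut hasp). Pin knob just clears the hasp when the pin is at x below +7 mm. Case front at x +32 mm.
- case: Closed grey hard-plastic backgammon case, fixed: 220 mm deep (x), 340 mm long (y), 100 mm high. Origin: centre of its underside; its front face with hasp and staple looks to its -x.
- pin: Retaining pin: flat-topped round wooden knob, 34 mm across, 28 mm high, on a slim steel shank 8 mm thick, 44 mm long, tapered tip; about 60 g. Origin: centre of the knob's underside, where the shank begins; z up along the pin. Hangs upright in the hole of a small fixed white stand (bridge 76 x 64 mm, top 75 mm above the shelf), knob resting on top: lift it straight out.
- stopper: Bystander: bottle stopper, ball-shaped wooden knob (38 mm) over a thick cork plug (27 mm), too thick for the loop. Stands in a second white stand of the same size; the two stands may be swapped. Origin: underside of its 42 mm collar, on the stand's top.
- bowl: Bystander: stainless steel bowl, 110 mm across, 50 mm high, standing on the shelf. Origin: centre of its underside.
- cube: Bystander: pale acrylic doubling cube, 32 mm, on the shelf. Origin: centre of its underside.
Mind the look-alikes: they are no part of the job. Leave any blue look-alike of the pin alone.

How it is judged:
By the outcome, as a careful person would: the job done as asked, in the order asked, and still so for the second after the job is handed in, with the robot touching nothing.
It also fails if it takes over 54 s, if anything falls off the work surface, if the arm or the gripper's body presses on something with over 40 N, if the wrist force passes 120 N, or if a joint passes its speed limit or range.

## Working session

There is one attempt and no reset: what is moved stays moved. The work goes in short steps, Python scripts to look and compute and a tool call to move; the robot and the scene stay as the last step left them, time stands still between calls to the robot, and variables do not carry over. Pictures are saved under pics/ and viewed, at most 13 in all, crops included, and the job is handed in when it is done.

Besides the shell and the picture viewer there is one more tool, called after "Request:" in YAML: its name, and indented under it one key for each argument. servo_tool: Moves the arm, as the interface text tells. Its arguments: {"type":"object","properties":{"series":{"type":"array","items":{"type":"object","properties":{"hand":{"type":"number"},"dx":{"type":"number"},"dy":{"type":"number"},"dz":{"type":"number"},"rx":{"type":"number"},"ry":{"type":"number"},"rz":{"type":"number"}}}}},"required":["series"]}

```bash
mkdir -p pics; cat > h.py <<'E'
import numpy as np, cv2
from cell import arm
def pts(c):
    v,u=np.mgrid[0:400,0:640]; z=c["range_z"]
    x=(u-c["cx"])/c["fx"]*z; y=(v-c["cy"])/c["fy"]*z
    P=np.stack([x,-y,-z],-1)@np.array(c["rotation"]).T+np.array(c["eye"])
    P[z==0]=np.nan
    return P
def save(n,im): cv2.imwrite(f"pics/{n}.png",cv2.cvtColor(im,cv2.COLOR_RGB2BGR))
E
python3 - <<'E'
from h import *
s=arm.state();print(s)
for n in("scene","top"):
    c=arm.camera(n);np.save(n+".npy",c,allow_pickle=True);save(n,c["color"]);print(n,c["eye"],c["rotation"],c["fx"],c["cx"],c["cy"])
E
```

```text
{'clock': 0.0, 'joints': array([-1.42621293,  0.33387903,  0.03984322,  1.46627187, -0.01336127,
        1.34331055, -0.05851074]), 'dq': array([ 0.00038831, -0.00021263, -0.00023075,  0.00136394,  0.00034337,
        0.00158587,  0.0016989 ]), 'effort': array([-9.11366760e-05, -6.58563781e+01,  1.36532329e+00, -4.05558693e+01,
        1.67448039e-02,  1.31691608e-02,  4.92363313e-06]), 'tool_pos': array([156.8063353 , 630.32871405, 230.44116924]), 'tool_rot': array([-2.99189179e-05,  1.21585241e-01,  9.92580670e-01, -8.01306632e-04]), 'wrist_force': array([0.05063472, 0.46366917, 0.0005709 ]), 'wrist_torque': array([-0.0025403 ,  0.01370814, -0.01877931]), 'gripper_force': 0.0, 'opening': 85.21984984039213}
scene [1161.39492352 -385.102983    803.5806526 ] [0.81734033 0.34460593 0.17190928 0.42854258] 491.6543340570177 317.6937778595716 206.8826502378601
top [401.04317798  24.79301903 955.70115576] [-0.70239151 -0.06051644  0.07498409  0.70523848] 380.8237556851497 325.7949724028028 196.13287876800746
```

```bash
sed -i 's/np.array(c\["rotation"\]).T/R.from_quat(c["rotation"],scalar_first=True).as_matrix().T/; 1a from scipy.spatial.transform import Rotation as R' h.py; ls
```

```text
h.py
pics
scene.npy
top.npy
```

View pics/scene.png

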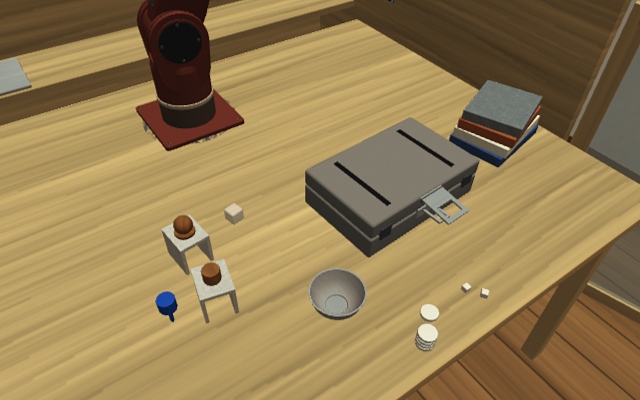

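View pics/top.png

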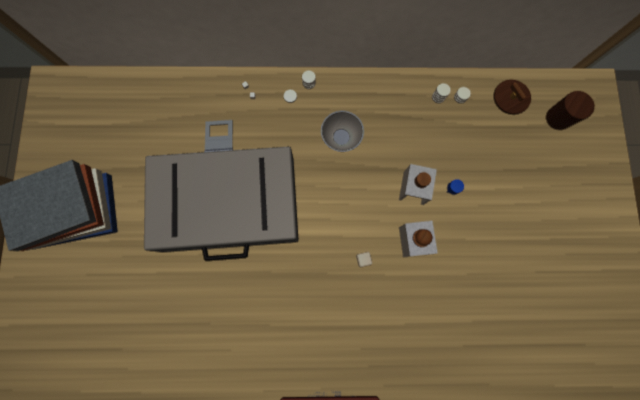

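```bash
python3 - <<'E'
from h import *
for n,px in(("scene",dict(base=(190,120),pinknob=(211,267),stop=(183,220),bowl=(337,303),cube=(234,212),hasp=(456,215),casetop=(390,170),table=(260,300),table2=(560,190),armlink=(182,45))),("top",dict(base=(330,398),pin=(424,180),stop=(424,238),hasp=(218,146),case=(220,200),tbl=(500,300),tr=(600,80),tl=(40,300)))):
    c=np.load(n+".npy",allow_pickle=True).item();P=pts(c);print(n,c["rotation"],(c["range_z"]>0).mean())
    for k,(u,v) in px.items(): print(k,P[v,u].round(0))
c=arm.camera("wrist");np.save("wrist.npy",c);save("wrist",c["color"]);print(c["eye"],c["rotation"],c["fx"],c["cx"],c["cy"])
E
```

```text
scene [0.81734033 0.34460593 0.17190928 0.42854258] 0.995921875
base [ 67. -24.  35.]
pinknob [ 605. -217.  103.]
stop [ 482. -214.  116.]
bowl [744. -33.   5.]
cube [442. -92.  35.]
hasp [752. 262.  85.]
casetop [579. 231.  99.]
table [ 651. -151.   -0.]
table2 [786. 612.  -0.]
armlink [ 67.  -7. 244.]
top [-0.70239151 -0.06051644  0.07498409  0.70523848] 0.9960234375
base [113.  -2.  12.]
pin [ 604. -220.  105.]
stop [ 469. -209.  117.]
hasp [689. 260.  93.]
case [559. 247. 102.]
tbl [ 327. -420.    1.]
tr [ 912. -755.   -0.]
tl [335. 690.   0.]
[ 88.29784972 646.4335769  373.74469669] [ 0.78038869 -0.10969943 -0.08450266  0.60976949] 309.70691628693146 321.4519353851529 196.55449037332323
```

View pics/wrist.png

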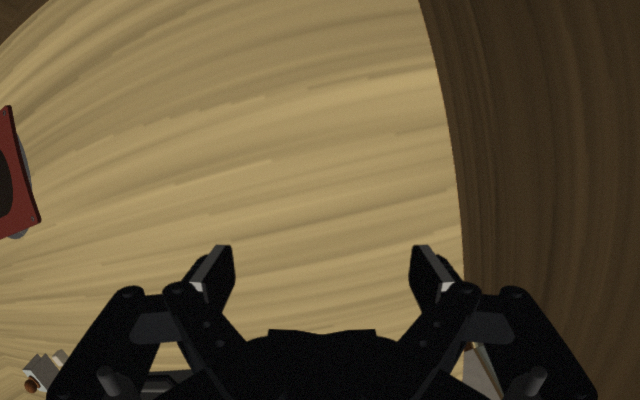

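Scene: pin candidates are the flat brown knob (211,270), the ball knob (183,226, too round/tall → stopper) and the blue one (166,303, look-alike, on the table). The flat knob on the white stand fits. The hasp sticks out at (445,205) over the case front. The wrist view shows only the table, so I'll measure next and confirm in a crop.

```bash
python3 - <<'E'
from h import *
C={n:np.load(n+".npy",allow_pickle=True).item() for n in("scene","top")}
for n,c in C.items():
    P=pts(c); X,Y,Z=P[...,0],P[...,1],P[...,2]
    hsv=cv2.cvtColor(c["color"],cv2.COLOR_RGB2HSV)
    m=(abs(Z-100)<4)&(X>400)&(X<705)&(Y>20)&(Y<460)
    r=cv2.minAreaRect(P[m][:,:2].astype(np.float32)); print(n,"case",r,cv2.boxPoints(r).round(1).tolist(),np.median(Z[m]))
    for nm,x,y,h in(("pin",605,-218,103),("stop",475,-212,110)):
        k=(np.hypot(X-x,Y-y)<45)&(Z>84); q=P[k]
        print(nm,k.sum(),cv2.minEnclosingCircle(q[:,:2].astype(np.float32)),"zmax",np.percentile(Z[k],[50,95,99]))
        s=(np.hypot(X-x,Y-y)<70)&(abs(Z-75)<4); print(" stand",cv2.minAreaRect(P[s][:,:2].astype(np.float32)))
    k=(X>672)&(X<790)&(Y>150)&(Y<360)&(Z>45)&(hsv[...,2]>90)&(hsv[...,1]<60)
    q=P[k]; print("hasp",k.sum(),q.min(0),q.max(0),cv2.minAreaRect(q[:,:2].astype(np.float32)))
    qq=q[q[:,0]>700]; A=np.c_[qq[:,:2],np.ones(len(qq))]; print(np.linalg.lstsq(A,qq[:,2],rcond=None)[0])
s=C["scene"]["color"]
a=cv2.resize(s[200:330,140:260],None,fx=3,fy=3,interpolation=2);b=cv2.resize(s[160:290,400:520],None,fx=3,fy=3,interpolation=2)
save("crop1",np.hstack([a,b]))
E
```

```text
scene case ((581.8005981445312, 249.21974182128906), (248.0727996826172, 342.2229309082031), 3.4425456523895264) [[447.70001220703125, 412.6000061035156], [468.29998779296875, 71.0], [715.9000244140625, 85.9000015258789], [695.2999877929688, 427.5]] 100.91592733609957
pin 348 ((609.6039428710938, -222.8011474609375), 18.278276443481445) zmax [103.14700096 105.83587457 106.81570158]
 stand ((608.30322265625, -221.2978973388672), (64.14207458496094, 79.70925903320312), 77.51189422607422)
stop 319 ((476.44482421875, -216.0562286376953), 19.14604949951172) zmax [108.22401679 116.62490907 117.37332088]
 stand ((473.6536560058594, -214.67733764648438), (80.88109588623047, 65.45122528076172), 5.640449523925781)
hasp 1081 [672.03954941 150.52222023  50.63179844] [759.53252087 340.4720369  103.65498231] ((715.79296875, 245.5057373046875), (87.47628021240234, 189.95237731933594), 0.013010773807764053)
[-3.78243082e-03 -1.10677727e-02  9.06620591e+01]
top case ((577.3184814453125, 251.12991333007812), (240.43289184570312, 338.63079833984375), 4.098374366760254) [[445.29998779296875, 411.3999938964844], [469.5, 73.69999694824219], [709.2999877929688, 90.80000305175781], [685.0999755859375, 428.6000061035156]] 100.31128061909817
pin 194 ((606.407470703125, -219.43191528320312), 17.213119506835938) zmax [103.1638942  105.33558429 106.25122745]
 stand ((607.0736083984375, -219.53317260742188), (65.05888366699219, 76.9941635131836), 77.55107116699219)
stop 236 ((471.4726257324219, -211.18153381347656), 19.931549072265625) zmax [110.51517711 116.70083642 118.40601548]
 stand ((472.466796875, -212.8470458984375), (75.97740936279297, 65.1548843383789), 5.630342483520508)
hasp 694 [672.00574873 150.13178377  82.24447735] [758.11842842 295.91206542 104.82482479] ((715.088134765625, 223.0185546875), (145.87759399414062, 86.02189636230469), 89.93060302734375)
[-1.49410092e-01 -1.09275659e-02  2.00725221e+02]
```

View pics/crop1.png

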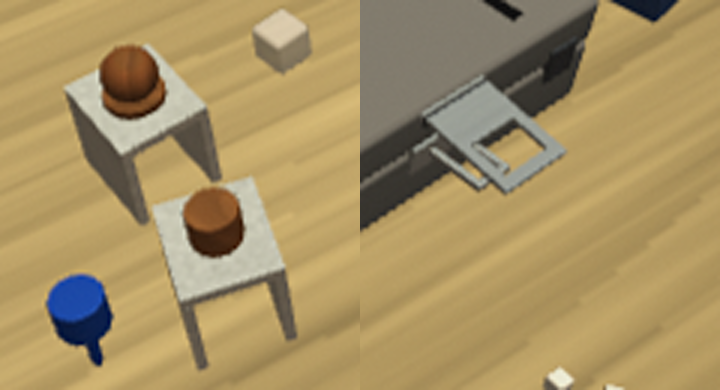

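Crop confirms it: the flat cylinder on the near stand is the pin, the ball over a collar is the stopper, and the blue one is loose on the table. The hasp sticks out nearly level, with the staple visible underneath. Next I refine the hasp and case yaw.

```bash
python3 - <<'E'
from h import *
C={n:np.load(n+".npy",allow_pickle=True).item() for n in("scene","top")}
for n,c in C.items():
    P=pts(c); X,Y,Z=P[...,0],P[...,1],P[...,2]; I=c["color"].astype(int)
    blu=(I[...,2]>=I[...,0]-2)
    k=blu&(I[...,2]>90)&(X>660)&(X<790)&(Y>190)&(Y<340)&(Z>40)
    _,l,st,_=cv2.connectedComponentsWithStats(k.astype(np.uint8)); i=1+np.argmax(st[1:,4]); k=l==i
    # ray cast onto plane z=95 for outline
    v,u=np.nonzero(k); d=np.c_[(u-c["cx"])/c["fx"],-(v-c["cy"])/c["fy"],-np.ones(len(u))]@R.from_quat(c["rotation"],scalar_first=True).as_matrix().T
    for z in(95,):
        q=c["eye"]+d*((z-c["eye"][2])/d[:,2])[:,None]
        r=cv2.minAreaRect(q[:,:2].astype(np.float32)); print(n,"hasp",r,cv2.boxPoints(r).round(1).tolist(),"px",st[i])
    q=P[k]; print("z by x",[(x,np.nanmedian(q[abs(q[:,0]-x)<6,2]).round(1)) for x in range(690,765,10)])
    # case edges: front-edge x as function of y, away from hasp
    m=(abs(Z-100)<4)&~blu&(X<730)&(X>560)
    e=[]
    for y in list(range(100,205,6))+list(range(320,410,6)):
        s=m&(abs(Y-y)<3)
        if s.sum()>5: e.append((y,np.percentile(X[s],98)))
    e=np.array(e); f=np.polyfit(e[:,0],e[:,1],1); print("front edge x at y=255",np.polyval(f,255),"slope",f[0],"resid",np.std(e[:,1]-np.polyval(f,e[:,0])))
    if n=="scene":
        s=(X>690)&(X<760)&(Y>200)&(Y<300)&(Z>44)&(Z<62); q=P[s]; print("staple",s.sum(),q.min(0),q.max(0),np.median(q,0))
        fr=(X>670)&(X<720)&(Z>20)&(Z<38)&(Y>110)&(Y<400); q=P[fr]; f=np.polyfit(q[:,1],q[:,0],1); print("frontface",fr.sum(),np.polyval(f,255),f,np.std(q[:,0]-np.polyval(f,q[:,1])))
E
```

```text
scene hasp ((760.1430053710938, 254.24671936035156), (12.060334205627441, 63.25746154785156), 12.824637413024902) [[747.2000122070312, 283.70001220703125], [761.2999877929688, 222.10000610351562], [773.0, 224.6999969482422], [759.0, 286.3999938964844]] px [448 206  20  18  48]
z by x [(690, np.float64(nan)), (700, np.float64(nan)), (710, np.float64(nan)), (720, np.float64(nan)), (730, np.float64(nan)), (740, np.float64(87.5)), (750, np.float64(86.0)), (760, np.float64(86.0))]
front edge x at y=255 676.5434936866353 slope -0.06903562752507318 resid 0.8941910368154314
staple 108 [690.55095368 239.98921608  49.45435663] [729.68710903 277.67847187  58.94176444] [713.87797951 246.34964614  54.6903158 ]
frontface 264 678.1238991197004 [-6.94145491e-02  6.95824609e+02] 0.7647906880389215
top hasp ((716.9146118164062, 259.1253356933594), (68.65691375732422, 59.09531784057617), 3.0726749897003174) [[681.0999755859375, 286.79998779296875], [684.2000122070312, 227.8000030517578], [752.7999877929688, 231.5], [749.5999755859375, 290.5]] px [206 121  26  29 462]
z by x [(690, np.float64(94.7)), (700, np.float64(93.4)), (710, np.float64(92.0)), (720, np.float64(90.4)), (730, np.float64(89.1)), (740, np.float64(87.4)), (750, np.float64(85.7)), (760, np.float64(84.3))]
front edge x at y=255 672.3075906566887 slope -0.06836867801122995 resid 1.2152237430107145
  return np.nanmean(a, axis, out=out, keepdims=keepdims)
```

```bash
cat >> h.py <<'E'
def go(p,yaw=1.640):
    s=arm.state(); R0=R.from_quat(s["tool_rot"],scalar_first=True)
    y=np.array([np.cos(yaw),np.sin(yaw),0]); z=np.array([0,0,-1.]); x=np.cross(y,z)
    R1=R.from_matrix(np.stack([x,y,z],1))
    print("t",round(s["clock"],2),"at",s["tool_pos"].round(1),"open",round(s["opening"],1),"F",s["wrist_force"].round(1))
    print("d m",(R0.inv().apply(np.array(p)-s["tool_pos"])/1000).round(4),"r",(R0.inv()*R1).as_rotvec().round(4))
E
python3 -c "
from h import *
go((702.5,258,180))"
```

```text
t 0.15 at [156.8 630.4 230.6] open 85.4 F [-1.  -0.4  1. ]
d m [-0.6194 -0.2297  0.051 ] r [-1.20e-03 -1.00e-04 -3.13e-01]
```

Request:
servo_tool:
  series:
    - {"hand": -1, "dx": -0.038, "dy": -0.014, "rz": -0.04}
    - {"hand": -1, "dx": -0.076, "dy": -0.028, "rz": -0.08}
    - {"hand": -1, "dx": -0.114, "dy": -0.042, "rz": -0.12}
    - {"hand": -1, "dx": -0.152, "dy": -0.056, "rz": -0.16}
    - {"hand": -1, "dx": -0.19, "dy": -0.07, "rz": -0.2}
    - {"hand": -1, "dx": -0.228, "dy": -0.084, "rz": -0.24}
    - {"hand": -1, "dx": -0.266, "dy": -0.098, "rz": -0.28}
    - {"hand": -1, "dx": -0.304, "dy": -0.112, "rz": -0.313}

```text
validation failed for argument at $.se...
```

```bash
python3 -c "
from h import *
go((702.5,258,180))"
```

```text
t 0.15 at [156.8 630.4 230.6] open 85.4 F [-1.  -0.4  1. ]
d m [-0.6194 -0.2297  0.051 ] r [-1.20e-03 -1.00e-04 -3.13e-01]
```

Request:
servo_tool:
  series:
    - {"hand": -1, "dx": -0.038, "dy": -0.014, "dz": 0, "rx": 0, "ry": 0, "rz": -0.04}
    - {"hand": -1, "dx": -0.076, "dy": -0.028, "dz": 0, "rx": 0, "ry": 0, "rz": -0.08}
    - {"hand": -1, "dx": -0.114, "dy": -0.042, "dz": 0, "rx": 0, "ry": 0, "rz": -0.12}
    - {"hand": -1, "dx": -0.152, "dy": -0.056, "dz": 0, "rx": 0, "ry": 0, "rz": -0.16}
    - {"hand": -1, "dx": -0.19, "dy": -0.07, "dz": 0, "rx": 0, "ry": 0, "rz": -0.2}
    - {"hand": -1, "dx": -0.228, "dy": -0.084, "dz": 0, "rx": 0, "ry": 0, "rz": -0.24}
    - {"hand": -1, "dx": -0.266, "dy": -0.098, "dz": 0, "rx": 0, "ry": 0, "rz": -0.28}
    - {"hand": -1, "dx": -0.304, "dy": -0.112, "dz": 0, "rx": 0, "ry": 0, "rz": -0.313}

```text
clock: 0.82
tool_pos: [426.2, 447.2, 231.2]
tool_rot: [-0.0, -0.036, 0.999, -0.0]
wrist_force: [1.3, 1.7, 0.6]
opening: -0.1
gripper_force: 0.0
```

```bash
python3 -c "
from h import *
go((702.5,258,180))"
```

```text
t 0.82 at [426.2 447.2 231.2] open -0.1 F [1.3 1.7 0.6]
d m [-0.2621 -0.2084  0.0512] r [-0.0002 -0.0002  0.0022]
```

Request:
servo_tool:
  series:
    - {"hand": -1, "dx": -0.0325, "dy": -0.0255, "dz": 0, "rx": 0, "ry": 0, "rz": 0}
    - {"hand": -1, "dx": -0.065, "dy": -0.051, "dz": 0, "rx": 0, "ry": 0, "rz": 0}
    - {"hand": -1, "dx": -0.0975, "dy": -0.0765, "dz": 0, "rx": 0, "ry": 0, "rz": 0}
    - {"hand": -1, "dx": -0.13, "dy": -0.102, "dz": 0, "rx": 0, "ry": 0, "rz": 0}
    - {"hand": -1, "dx": -0.1625, "dy": -0.128, "dz": 0, "rx": 0, "ry": 0, "rz": 0}
    - {"hand": -1, "dx": -0.195, "dy": -0.1535, "dz": 0, "rx": 0, "ry": 0, "rz": 0}
    - {"hand": -1, "dx": -0.23, "dy": -0.18, "dz": 0.01, "rx": 0, "ry": 0, "rz": 0}
    - {"hand": -1, "dx": -0.262, "dy": -0.206, "dz": 0.02, "rx": 0, "ry": 0, "rz": 0}

```text
clock: 1.48
tool_pos: [698.9, 262.6, 212.5]
tool_rot: [0.001, -0.035, 0.999, 0.0]
wrist_force: [0.8, 0.4, -0.2]
opening: 0.1
gripper_force: 0.0
```

```bash
python3 -c "
from h import *
go((702.5,258,120))
c=arm.camera('scene');save('s2',cv2.resize(c['color'][100:300,340:600],None,fx=2.5,fy=2.5))"
```

```text
t 1.48 at [698.9 262.6 212.5] open 0.1 F [ 0.8  0.4 -0.2]
d m [-0.0032 -0.0049  0.0925] r [0.0005 0.001  0.0005]
```

View pics/s2.png

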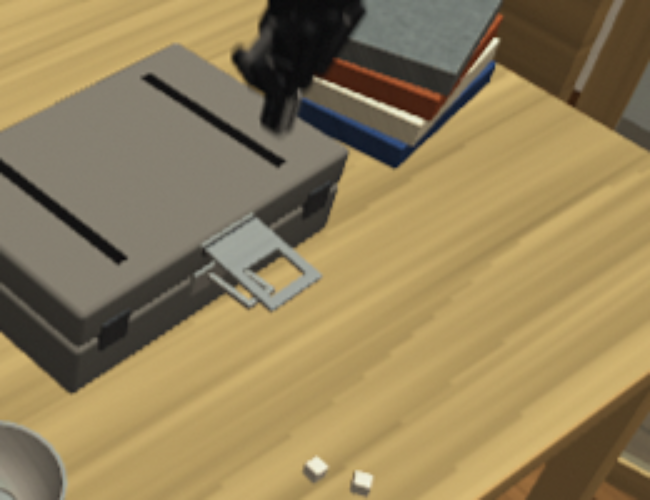

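Request:
servo_tool:
  series:
    - {"hand": -1, "dx": 0, "dy": 0, "dz": 0.02, "rx": 0, "ry": 0, "rz": 0}
    - {"hand": -1, "dx": 0, "dy": 0, "dz": 0.045, "rx": 0, "ry": 0, "rz": 0}
    - {"hand": -1, "dx": 0, "dy": 0, "dz": 0.07, "rx": 0, "ry": 0, "rz": 0}
    - {"hand": -1, "dx": 0, "dy": 0, "dz": 0.09, "rx": 0, "ry": 0, "rz": 0}
    - {"hand": -1, "dx": 0, "dy": 0, "dz": 0.1, "rx": 0, "ry": 0, "rz": 0}
    - {"hand": -1, "dx": 0, "dy": 0, "dz": 0.1, "rx": 0, "ry": 0, "rz": 0}
    - {"hand": -1, "dx": 0, "dy": 0, "dz": 0.1, "rx": 0, "ry": 0, "rz": 0}
    - {"hand": -1, "dx": 0, "dy": 0, "dz": 0.1, "rx": 0, "ry": 0, "rz": 0}

```text
clock: 2.2
tool_pos: [698.1, 263.9, 114.1]
tool_rot: [0.001, -0.035, 0.999, 0.0]
wrist_force: [-0.1, 0.4, -0.3]
opening: -0.1
gripper_force: 0.0
```

```bash
python3 -c "
from h import *
go((702.5,258,66))"
```

```text
t 2.2 at [698.1 263.9 114.1] open -0.1 F [-0.1  0.4 -0.3]
d m [-0.0039 -0.0062  0.0481] r [ 0.0006  0.0021 -0.    ]
```

Request:
servo_tool:
  series:
    - {"hand": -1, "dx": -0.004, "dy": -0.006, "dz": 0, "rx": 0, "ry": 0, "rz": 0}
    - {"hand": -1, "dx": -0.004, "dy": -0.006, "dz": 0.008, "rx": 0, "ry": 0, "rz": 0}
    - {"hand": -1, "dx": -0.004, "dy": -0.006, "dz": 0.016, "rx": 0, "ry": 0, "rz": 0}
    - {"hand": -1, "dx": -0.004, "dy": -0.006, "dz": 0.023, "rx": 0, "ry": 0, "rz": 0}
    - {"hand": -1, "dx": -0.004, "dy": -0.006, "dz": 0.03, "rx": 0, "ry": 0, "rz": 0}
    - {"hand": -1, "dx": -0.004, "dy": -0.006, "dz": 0.037, "rx": 0, "ry": 0, "rz": 0}
    - {"hand": -1, "dx": -0.004, "dy": -0.006, "dz": 0.044, "rx": 0, "ry": 0, "rz": 0}
    - {"hand": -1, "dx": -0.004, "dy": -0.006, "dz": 0.048, "rx": 0, "ry": 0, "rz": 0}

```text
clock: 2.87
tool_pos: [701.0, 257.9, 62.7]
tool_rot: [-0.001, -0.035, 0.999, -0.0]
wrist_force: [1.7, -0.1, 0.7]
opening: -0.1
gripper_force: 0.8
```

```bash
python3 -c "
from h import *
go((697.5,257.7,66))
c=arm.camera('scene');save('s3',cv2.resize(c['color'][130:260,390:520],None,fx=4,fy=4))"
```

```text
t 2.87 at [701.  257.9  62.7] open -0.1 F [ 1.7 -0.1  0.7]
d m [ 0.0035  0.0001 -0.0033] r [-0.0004 -0.0014  0.0002]
```

View pics/s3.png

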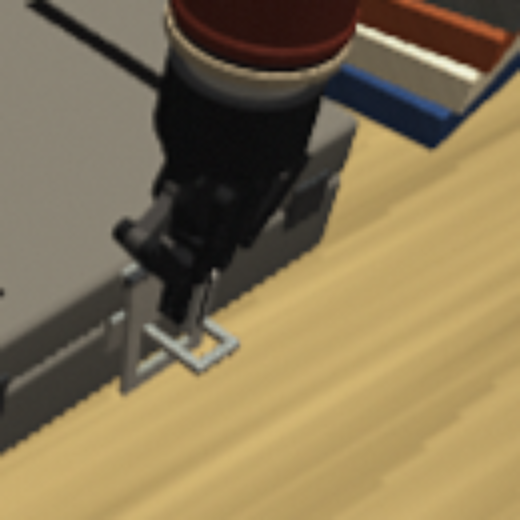

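The picture shows the hasp almost vertical, with the staple poking through its slot at crop (190,345). Next I push inward.

Request:
servo_tool:
  series:
    - {"hand": -1, "dx": 0.001, "dy": 0, "dz": -0.003, "rx": 0, "ry": 0, "rz": 0}
    - {"hand": -1, "dx": 0.002, "dy": 0, "dz": -0.003, "rx": 0, "ry": 0, "rz": 0}
    - {"hand": -1, "dx": 0.003, "dy": 0, "dz": -0.003, "rx": 0, "ry": 0, "rz": 0}
    - {"hand": -1, "dx": 0.004, "dy": 0, "dz": -0.003, "rx": 0, "ry": 0, "rz": 0}
    - {"hand": -1, "dx": 0.005, "dy": 0, "dz": -0.003, "rx": 0, "ry": 0, "rz": 0}
    - {"hand": -1, "dx": 0.006, "dy": 0, "dz": -0.003, "rx": 0, "ry": 0, "rz": 0}
    - {"hand": -1, "dx": 0.006, "dy": 0, "dz": -0.003, "rx": 0, "ry": 0, "rz": 0}
    - {"hand": -1, "dx": 0.006, "dy": 0, "dz": -0.003, "rx": 0, "ry": 0, "rz": 0}

```text
clock: 3.58
tool_pos: [697.5, 257.6, 67.7]
tool_rot: [0.002, -0.034, 0.999, 0.0]
wrist_force: [11.1, 2.5, -6.0]
opening: 0.1
gripper_force: 5.4
```

Request:
servo_tool:
  series:
    - {"hand": -1, "dx": -0.005, "dy": 0, "dz": 0, "rx": 0, "ry": 0, "rz": 0}
    - {"hand": -1, "dx": -0.01, "dy": 0, "dz": 0, "rx": 0, "ry": 0, "rz": 0}
    - {"hand": -1, "dx": -0.015, "dy": 0, "dz": -0.005, "rx": 0, "ry": 0, "rz": 0}
    - {"hand": -1, "dx": -0.015, "dy": 0, "dz": -0.03, "rx": 0, "ry": 0, "rz": 0}
    - {"hand": -1, "dx": -0.015, "dy": 0, "dz": -0.06, "rx": 0, "ry": 0, "rz": 0}
    - {"hand": -1, "dx": -0.015, "dy": 0, "dz": -0.09, "rx": 0, "ry": 0, "rz": 0}
    - {"hand": -1, "dx": -0.015, "dy": 0, "dz": -0.12, "rx": 0, "ry": 0, "rz": 0}
    - {"hand": 1, "dx": 0.015, "dy": -0.02, "dz": -0.14, "rx": 0, "ry": 0, "rz": 0}

```text
clock: 4.25
tool_pos: [684.6, 240.9, 208.9]
tool_rot: [0.001, -0.037, 0.999, 0.001]
wrist_force: [-0.6, 1.0, 0.8]
opening: 10.7
gripper_force: 0.0
```

```bash
python3 -c "
from h import *
go((607.5,-220,150),1.353)"
```

```text
t 4.25 at [684.6 240.9 208.9] open 10.7 F [-0.6  1.   0.8]
d m [ 0.1107 -0.4541  0.0579] r [0.002  0.0024 0.2909]
```

Request:
servo_tool:
  series:
    - {"hand": 1, "dx": 0.009, "dy": -0.038, "dz": 0, "rx": 0, "ry": 0, "rz": 0}
    - {"hand": 1, "dx": 0.018, "dy": -0.076, "dz": 0, "rx": 0, "ry": 0, "rz": 0}
    - {"hand": 1, "dx": 0.027, "dy": -0.114, "dz": 0, "rx": 0, "ry": 0, "rz": 0}
    - {"hand": 1, "dx": 0.036, "dy": -0.152, "dz": 0, "rx": 0, "ry": 0, "rz": 0}
    - {"hand": 1, "dx": 0.045, "dy": -0.19, "dz": 0, "rx": 0, "ry": 0, "rz": 0}
    - {"hand": 1, "dx": 0.054, "dy": -0.228, "dz": 0, "rx": 0, "ry": 0, "rz": 0}
    - {"hand": 1, "dx": 0.063, "dy": -0.266, "dz": 0, "rx": 0, "ry": 0, "rz": 0}
    - {"hand": 1, "dx": 0.072, "dy": -0.303, "dz": 0, "rx": 0, "ry": 0, "rz": 0}

```text
clock: 4.92
tool_pos: [630.6, -72.9, 208.1]
tool_rot: [0.0, -0.034, 0.999, 0.0]
wrist_force: [0.8, -0.3, -0.2]
opening: 85.3
gripper_force: 0.0
```

Request:
servo_tool:
  series:
    - {"hand": 1, "dx": 0.009, "dy": -0.035, "dz": 0, "rx": 0, "ry": 0, "rz": 0}
    - {"hand": 1, "dx": 0.017, "dy": -0.07, "dz": 0, "rx": 0, "ry": 0, "rz": 0}
    - {"hand": 1, "dx": 0.025, "dy": -0.105, "dz": 0.005, "rx": 0, "ry": 0, "rz": 0}
    - {"hand": 1, "dx": 0.033, "dy": -0.13, "dz": 0.01, "rx": 0, "ry": 0, "rz": 0}
    - {"hand": 1, "dx": 0.036, "dy": -0.15, "dz": 0.03, "rx": 0, "ry": 0, "rz": 0}
    - {"hand": 1, "dx": 0.036, "dy": -0.15, "dz": 0.05, "rx": 0, "ry": 0, "rz": 0}
    - {"hand": 1, "dx": 0.036, "dy": -0.15, "dz": 0.06, "rx": 0, "ry": 0, "rz": 0}
    - {"hand": 1, "dx": 0.036, "dy": -0.15, "dz": 0.06, "rx": 0, "ry": 0, "rz": 0}

```text
clock: 5.58
tool_pos: [604.5, -221.9, 145.0]
tool_rot: [-0.002, -0.035, 0.999, 0.001]
wrist_force: [-0.9, 0.7, 0.2]
opening: 85.2
gripper_force: 0.0
```

```bash
python3 - <<'E'
from h import *
go((607.7,-220.4,79))
c=arm.camera("top");P=pts(c);X,Y,Z=P[...,0],P[...,1],P[...,2]
# hasp check in scene view
c=arm.camera("scene");np.save("scene2.npy",c);P=pts(c);X,Y,Z=P[...,0],P[...,1],P[...,2]
save("s4",cv2.resize(c["color"][160:270,400:510],None,fx=5,fy=5))
s=(X>690)&(X<760)&(Y>200)&(Y<310)&(Z>44)&(Z<62);q=P[s];print("staple",s.sum(),q.min(0),q.max(0),cv2.minAreaRect(q[:,:2].astype(np.float32)))
s=(X>676)&(X<705)&(Y>225)&(Y<288)&(Z>62)&(Z<90);q=P[s];f=np.linalg.lstsq(np.c_[q[:,1]-258,q[:,2]-75,np.ones(len(q))],q[:,0],rcond=None)[0];print("hasp x=",f)
E
```

```text
t 5.58 at [ 604.5 -221.9  145. ] open 85.2 F [-0.9  0.7  0.2]
d m [-0.0036  0.0012  0.066 ] r [ 0.0018 -0.0039  0.0001]
staple 151 [690.01314142 239.7261099   48.79900188] [729.09436998 277.92527859  58.92631883] ((708.6756591796875, 258.5520935058594), (39.27425003051758, 37.16229248046875), 3.3176631927490234)
hasp x= [-2.27078937e-02  1.67067974e-02  6.85292546e+02]
```

View pics/s4.png

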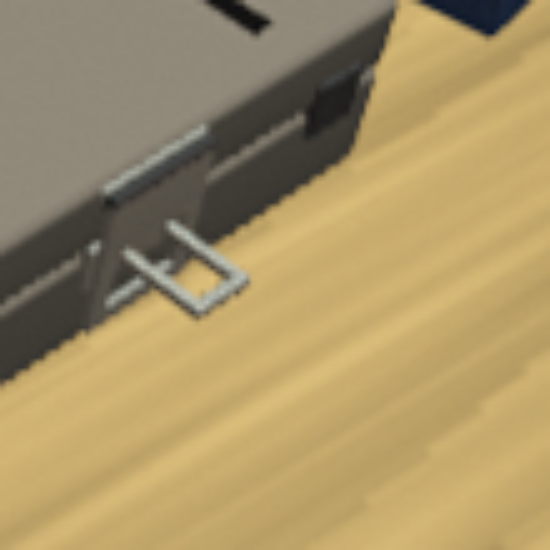

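The hasp hangs flat against the front, with the open staple loop clear at crop (205,275). Descending on the pin.

Request:
servo_tool:
  series:
    - {"hand": 1, "dx": -0.0035, "dy": 0.001, "dz": 0, "rx": 0, "ry": 0, "rz": 0}
    - {"hand": 1, "dx": -0.0035, "dy": 0.001, "dz": 0.02, "rx": 0, "ry": 0, "rz": 0}
    - {"hand": 1, "dx": -0.0035, "dy": 0.001, "dz": 0.04, "rx": 0, "ry": 0, "rz": 0}
    - {"hand": 1, "dx": -0.0035, "dy": 0.001, "dz": 0.055, "rx": 0, "ry": 0, "rz": 0}
    - {"hand": 1, "dx": -0.0035, "dy": 0.001, "dz": 0.066, "rx": 0, "ry": 0, "rz": 0}
    - {"hand": 1, "dx": -0.0035, "dy": 0.001, "dz": 0.066, "rx": 0, "ry": 0, "rz": 0}
    - {"hand": 1, "dx": -0.0035, "dy": 0.001, "dz": 0.066, "rx": 0, "ry": 0, "rz": 0}
    - {"hand": 1, "dx": -0.0035, "dy": 0.001, "dz": 0.066, "rx": 0, "ry": 0, "rz": 0}

```text
clock: 6.35
tool_pos: [610.0, -221.8, 82.8]
tool_rot: [0.001, -0.035, 0.999, -0.0]
wrist_force: [0.4, 1.2, -0.9]
opening: 85.4
gripper_force: 0.0
```

Request:
servo_tool:
  series:
    - {"hand": -1, "dx": 0, "dy": 0, "dz": 0, "rx": 0, "ry": 0, "rz": 0}
    - {"hand": -1, "dx": 0, "dy": 0, "dz": 0, "rx": 0, "ry": 0, "rz": 0}
    - {"hand": -1, "dx": 0, "dy": 0, "dz": 0, "rx": 0, "ry": 0, "rz": 0}
    - {"hand": -1, "dx": 0, "dy": 0, "dz": 0, "rx": 0, "ry": 0, "rz": 0}
    - {"hand": -1, "dx": 0, "dy": 0, "dz": 0, "rx": 0, "ry": 0, "rz": 0}
    - {"hand": -1, "dx": 0, "dy": 0, "dz": 0, "rx": 0, "ry": 0, "rz": 0}
    - {"hand": -1, "dx": 0, "dy": 0, "dz": 0, "rx": 0, "ry": 0, "rz": 0}
    - {"hand": -1, "dx": 0, "dy": 0, "dz": 0, "rx": 0, "ry": 0, "rz": 0}

```text
clock: 7.02
tool_pos: [609.5, -221.9, 82.0]
tool_rot: [0.001, -0.035, 0.999, -0.0]
wrist_force: [-1.8, -0.1, 6.1]
opening: 31.8
gripper_force: 59.5
```

Request:
servo_tool:
  series:
    - {"hand": -1, "dx": 0, "dy": 0, "dz": -0.01, "rx": 0, "ry": 0, "rz": 0}
    - {"hand": -1, "dx": 0, "dy": 0, "dz": -0.02, "rx": 0, "ry": 0, "rz": 0}
    - {"hand": -1, "dx": 0, "dy": 0, "dz": -0.03, "rx": 0, "ry": 0, "rz": 0}
    - {"hand": -1, "dx": 0, "dy": 0, "dz": -0.045, "rx": 0, "ry": 0, "rz": 0}
    - {"hand": -1, "dx": 0, "dy": 0, "dz": -0.06, "rx": 0, "ry": 0, "rz": 0}
    - {"hand": -1, "dx": 0, "dy": 0, "dz": -0.08, "rx": 0, "ry": 0, "rz": 0}
    - {"hand": -1, "dx": 0, "dy": 0, "dz": -0.1, "rx": 0, "ry": 0, "rz": 0}
    - {"hand": -1, "dx": 0, "dy": 0, "dz": -0.1, "rx": 0, "ry": 0, "rz": 0}

```text
clock: 7.68
tool_pos: [610.9, -222.6, 186.8]
tool_rot: [0.003, -0.034, 0.999, -0.001]
wrist_force: [-0.1, -0.4, 0.6]
opening: 32.1
gripper_force: 59.5
```

```bash
python3 - <<'E'
from h import *
s=arm.state();t=s["tool_pos"];go((710.5,258.6,180))
c=arm.camera("scene");P=pts(c);X,Y,Z=P[...,0],P[...,1],P[...,2];I=c["color"].astype(int)
k=(np.hypot(X-t[0],Y-t[1])<30)&(Z>95)&(Z<200); 
k2=k&(I[...,0]>I[...,2]+40); q=P[k2];print("knob",k2.sum(),q.min(0),q.max(0))
k3=k&(Z<np.percentile(q[:,2],2)-4);q=P[k3];print("shank",k3.sum())
for z in range(100,185,8):
    a=q[abs(q[:,2]-z)<4]
    if len(a):print(z,a.mean(0).round(1),len(a))
v,u=np.nonzero(k);v0=int(v.mean());u0=int(u.mean())
save("s5",cv2.resize(c["color"][v0-45:v0+55,u0-60:u0+60],None,fx=5,fy=5))
E
```

```text
t 7.68 at [ 610.9 -222.6  186.8] open 32.1 F [-0.1 -0.4  0.6]
d m [-0.1325  0.4733  0.0066] r [-0.0021  0.0064 -0.0002]
knob 127 [ 610.90626442 -239.75942238  146.97255954] [ 628.88269878 -208.30206411  199.79965062]
shank 47
140 [ 612.8 -225.   142.1] 5
148 [ 613.1 -225.5  148.4] 14
156 [ 613.4 -224.9  156.2] 15
164 [ 613.4 -225.1  164. ] 13
```

View pics/s5.png

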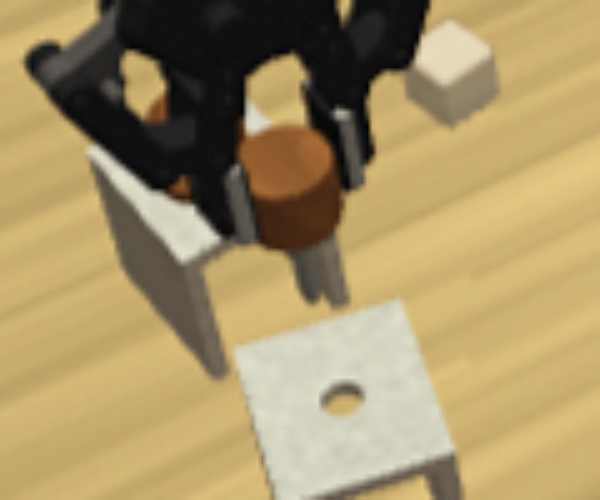

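Pin is held upright with its shank pointing down, the stand is left empty and the stopper is untouched. Next I carry it to the loop.

Request:
servo_tool:
  series:
    - {"hand": -1, "dx": -0.006, "dy": 0.02, "dz": 0, "rx": 0, "ry": 0, "rz": 0}
    - {"hand": -1, "dx": -0.016, "dy": 0.055, "dz": 0, "rx": 0, "ry": 0, "rz": 0}
    - {"hand": -1, "dx": -0.026, "dy": 0.093, "dz": 0, "rx": 0, "ry": 0, "rz": 0}
    - {"hand": -1, "dx": -0.037, "dy": 0.131, "dz": 0, "rx": 0, "ry": 0, "rz": 0}
    - {"hand": -1, "dx": -0.048, "dy": 0.169, "dz": 0, "rx": 0, "ry": 0, "rz": 0}
    - {"hand": -1, "dx": -0.058, "dy": 0.207, "dz": 0, "rx": 0, "ry": 0, "rz": 0}
    - {"hand": -1, "dx": -0.069, "dy": 0.245, "dz": 0, "rx": 0, "ry": 0, "rz": 0}
    - {"hand": -1, "dx": -0.08, "dy": 0.283, "dz": 0, "rx": 0, "ry": 0, "rz": 0}

```text
clock: 8.4
tool_pos: [669.0, 68.1, 181.1]
tool_rot: [-0.0, -0.035, 0.999, -0.0]
wrist_force: [1.1, -0.1, -0.3]
opening: 32.1
gripper_force: 59.5
```

Request:
servo_tool:
  series:
    - {"hand": -1, "dx": -0.011, "dy": 0.038, "dz": 0, "rx": 0, "ry": 0, "rz": 0}
    - {"hand": -1, "dx": -0.022, "dy": 0.076, "dz": 0, "rx": 0, "ry": 0, "rz": 0}
    - {"hand": -1, "dx": -0.033, "dy": 0.112, "dz": 0, "rx": 0, "ry": 0, "rz": 0}
    - {"hand": -1, "dx": -0.042, "dy": 0.145, "dz": 0, "rx": 0, "ry": 0, "rz": 0}
    - {"hand": -1, "dx": -0.05, "dy": 0.172, "dz": 0, "rx": 0, "ry": 0, "rz": 0}
    - {"hand": -1, "dx": -0.053, "dy": 0.19, "dz": 0, "rx": 0, "ry": 0, "rz": 0}
    - {"hand": -1, "dx": -0.053, "dy": 0.19, "dz": 0, "rx": 0, "ry": 0, "rz": 0}
    - {"hand": -1, "dx": -0.053, "dy": 0.19, "dz": 0, "rx": 0, "ry": 0, "rz": 0}

```text
clock: 9.07
tool_pos: [708.3, 260.8, 180.1]
tool_rot: [-0.001, -0.036, 0.999, -0.0]
wrist_force: [0.5, -0.1, -0.5]
opening: 32.1
gripper_force: 59.5
```

```bash
python3 - <<'E'
from h import *
go((711,259,130))
E
```

```text
t 9.07 at [708.3 260.8 180.1] open 32.1 F [ 0.5 -0.1 -0.5]
d m [-0.0027 -0.002   0.0501] r [-0.0005 -0.0016  0.0023]
```

Request:
servo_tool:
  series:
    - {"hand": -1, "dx": -0.0025, "dy": -0.002, "dz": 0.01, "rx": 0, "ry": 0, "rz": 0}
    - {"hand": -1, "dx": -0.0025, "dy": -0.002, "dz": 0.025, "rx": 0, "ry": 0, "rz": 0}
    - {"hand": -1, "dx": -0.0025, "dy": -0.002, "dz": 0.04, "rx": 0, "ry": 0, "rz": 0}
    - {"hand": -1, "dx": -0.0025, "dy": -0.002, "dz": 0.055, "rx": 0, "ry": 0, "rz": 0}
    - {"hand": -1, "dx": -0.0025, "dy": -0.002, "dz": 0.062, "rx": 0, "ry": 0, "rz": 0}
    - {"hand": -1, "dx": -0.0025, "dy": -0.002, "dz": 0.062, "rx": 0, "ry": 0, "rz": 0}
    - {"hand": -1, "dx": -0.0025, "dy": -0.002, "dz": 0.062, "rx": 0, "ry": 0, "rz": 0}
    - {"hand": -1, "dx": -0.0025, "dy": -0.002, "dz": 0.062, "rx": 0, "ry": 0, "rz": 0}

```text
clock: 9.73
tool_pos: [712.3, 257.0, 120.4]
tool_rot: [0.001, -0.034, 0.999, 0.0]
wrist_force: [-0.4, -0.8, -1.1]
opening: 32.0
gripper_force: 59.5
```

```bash
python3 - <<'E'
from h import *
go((711,259,62))
c=arm.camera("scene");P=pts(c);X,Y,Z=P[...,0],P[...,1],P[...,2]
k=(np.hypot(X-711,Y-259)<12)&(Z>66)&(Z<115);q=P[k]
for z in range(68,125,8):
    a=q[abs(q[:,2]-z)<4]
    if len(a):print(z,a.mean(0).round(1),len(a))
s=(X>690)&(X<760)&(Y>220)&(Y<300)&(Z>44)&(Z<60);q=P[s];print("staple",q.min(0),q.max(0))
save("s6",cv2.resize(c["color"][150:270,400:510],None,fx=5,fy=5))
E
```

```text
t 9.73 at [712.3 257.  120.4] open 32.0 F [-0.4 -0.8 -1.1]
d m [0.0012 0.002  0.0584] r [ 0.0002  0.0014 -0.0008]
68 [712.9 255.2  70.9] 1
76 [713.3 252.9  76.4] 7
84 [712.7 253.4  83.4] 11
92 [713.1 253.2  92.3] 12
100 [713.8 252.8 100. ] 9
staple [690.13935318 238.22584976  46.39201258] [730.49472743 278.6253697   59.41814604]
```

View pics/s6.png

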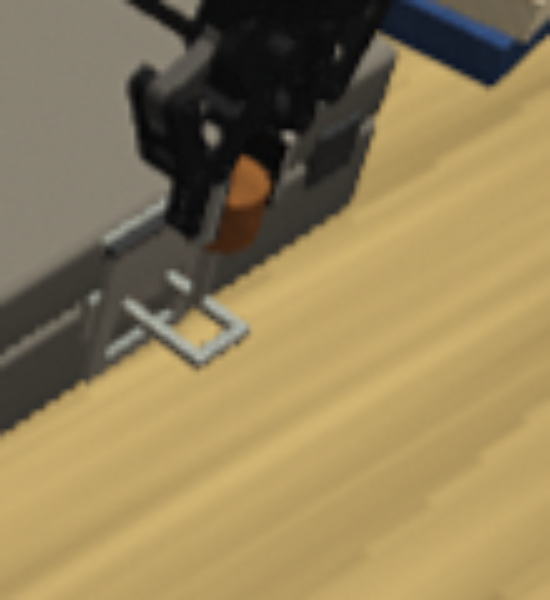

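Shank hangs just above the loop at crop (190,290). It is about 3 mm low in y, so I correct that and lower.

Request:
servo_tool:
  series:
    - {"hand": -1, "dx": 0.001, "dy": 0.003, "dz": 0, "rx": 0, "ry": 0, "rz": 0}
    - {"hand": -1, "dx": 0.001, "dy": 0.003, "dz": 0.006, "rx": 0, "ry": 0, "rz": 0}
    - {"hand": -1, "dx": 0.001, "dy": 0.003, "dz": 0.012, "rx": 0, "ry": 0, "rz": 0}
    - {"hand": -1, "dx": 0.001, "dy": 0.003, "dz": 0.018, "rx": 0, "ry": 0, "rz": 0}
    - {"hand": -1, "dx": 0.001, "dy": 0.003, "dz": 0.024, "rx": 0, "ry": 0, "rz": 0}
    - {"hand": -1, "dx": 0.001, "dy": 0.003, "dz": 0.03, "rx": 0, "ry": 0, "rz": 0}
    - {"hand": -1, "dx": 0.001, "dy": 0.003, "dz": 0.03, "rx": 0, "ry": 0, "rz": 0}
    - {"hand": -1, "dx": 0.001, "dy": 0.003, "dz": 0.03, "rx": 0, "ry": 0, "rz": 0}

```text
clock: 10.45
tool_pos: [710.1, 260.3, 88.5]
tool_rot: [-0.001, -0.035, 0.999, -0.0]
wrist_force: [0.4, 0.3, -0.6]
opening: 32.4
gripper_force: 59.5
```

Request:
servo_tool:
  series:
    - {"hand": -1, "dx": 0, "dy": 0, "dz": 0.005, "rx": 0, "ry": 0, "rz": 0}
    - {"hand": -1, "dx": 0, "dy": 0, "dz": 0.01, "rx": 0, "ry": 0, "rz": 0}
    - {"hand": -1, "dx": 0, "dy": 0, "dz": 0.015, "rx": 0, "ry": 0, "rz": 0}
    - {"hand": -1, "dx": 0, "dy": 0, "dz": 0.019, "rx": 0, "ry": 0, "rz": 0}
    - {"hand": -1, "dx": 0, "dy": 0, "dz": 0.022, "rx": 0, "ry": 0, "rz": 0}
    - {"hand": -1, "dx": 0, "dy": 0, "dz": 0.024, "rx": 0, "ry": 0, "rz": 0}
    - {"hand": -1, "dx": 0, "dy": 0, "dz": 0.025, "rx": 0, "ry": 0, "rz": 0}
    - {"hand": -1, "dx": 0, "dy": 0, "dz": 0.025, "rx": 0, "ry": 0, "rz": 0}

```text
clock: 11.12
tool_pos: [710.4, 260.4, 64.1]
tool_rot: [-0.0, -0.035, 0.999, -0.0]
wrist_force: [0.3, -0.5, -0.9]
opening: 32.1
gripper_force: 59.5
```

```bash
python3 - <<'E'
from h import *
go((711,259,62))
E
```

```text
t 11.12 at [710.4 260.4  64.1] open 32.1 F [ 0.3 -0.5 -0.9]
d m [-0.0005 -0.0014  0.0021] r [-0.0002 -0.0003 -0.0001]
```

Request:
servo_tool:
  series:
    - {"hand": -1, "dx": 0, "dy": -0.001, "dz": 0.001, "rx": 0, "ry": 0, "rz": 0}
    - {"hand": -1, "dx": 0, "dy": -0.001, "dz": 0.002, "rx": 0, "ry": 0, "rz": 0}
    - {"hand": -1, "dx": 0, "dy": -0.001, "dz": 0.002, "rx": 0, "ry": 0, "rz": 0}
    - {"hand": -1, "dx": 0, "dy": -0.001, "dz": 0.002, "rx": 0, "ry": 0, "rz": 0}
    - {"hand": -1, "dx": 0, "dy": -0.001, "dz": 0.002, "rx": 0, "ry": 0, "rz": 0}
    - {"hand": -1, "dx": 0, "dy": -0.001, "dz": 0.002, "rx": 0, "ry": 0, "rz": 0}
    - {"hand": -1, "dx": 0, "dy": -0.001, "dz": 0.002, "rx": 0, "ry": 0, "rz": 0}
    - {"hand": -1, "dx": 0, "dy": -0.001, "dz": 0.002, "rx": 0, "ry": 0, "rz": 0}

```text
clock: 11.78
tool_pos: [710.6, 259.5, 62.3]
tool_rot: [0.0, -0.035, 0.999, -0.0]
wrist_force: [0.8, -0.2, 0.0]
opening: 32.1
gripper_force: 59.5
```

Request:
servo_tool:
  series:
    - {"hand": 0, "dx": 0, "dy": 0, "dz": 0, "rx": 0, "ry": 0, "rz": 0}
    - {"hand": 0.2, "dx": 0, "dy": 0, "dz": 0, "rx": 0, "ry": 0, "rz": 0}
    - {"hand": 0.5, "dx": 0, "dy": 0, "dz": 0, "rx": 0, "ry": 0, "rz": 0}
    - {"hand": 0.8, "dx": 0, "dy": 0, "dz": 0, "rx": 0, "ry": 0, "rz": 0}
    - {"hand": 1, "dx": 0, "dy": 0, "dz": 0, "rx": 0, "ry": 0, "rz": 0}
    - {"hand": 1, "dx": 0, "dy": 0, "dz": 0, "rx": 0, "ry": 0, "rz": 0}
    - {"hand": 1, "dx": 0, "dy": 0, "dz": 0, "rx": 0, "ry": 0, "rz": 0}
    - {"hand": 1, "dx": 0, "dy": 0, "dz": 0, "rx": 0, "ry": 0, "rz": 0}

```text
clock: 12.45
tool_pos: [710.5, 259.5, 62.3]
tool_rot: [-0.0, -0.035, 0.999, -0.0]
wrist_force: [-0.4, -0.1, -1.2]
opening: 85.3
gripper_force: 0.0
```

Request:
servo_tool:
  series:
    - {"hand": 1, "dx": 0, "dy": 0, "dz": -0.01, "rx": 0, "ry": 0, "rz": 0}
    - {"hand": 1, "dx": 0, "dy": 0, "dz": -0.025, "rx": 0, "ry": 0, "rz": 0}
    - {"hand": 1, "dx": 0, "dy": 0, "dz": -0.04, "rx": 0, "ry": 0, "rz": 0}
    - {"hand": 1, "dx": 0, "dy": 0, "dz": -0.06, "rx": 0, "ry": 0, "rz": 0}
    - {"hand": 1, "dx": 0, "dy": 0, "dz": -0.09, "rx": 0, "ry": 0, "rz": 0}
    - {"hand": 1, "dx": 0, "dy": 0, "dz": -0.12, "rx": 0, "ry": 0, "rz": 0}
    - {"hand": 1, "dx": 0, "dy": 0, "dz": -0.15, "rx": 0, "ry": 0, "rz": 0}
    - {"hand": 1, "dx": 0, "dy": 0, "dz": -0.16, "rx": 0, "ry": 0, "rz": 0}

```text
clock: 13.12
tool_pos: [712.5, 259.8, 230.6]
tool_rot: [0.004, -0.035, 0.999, 0.002]
wrist_force: [0.3, -0.2, 1.5]
opening: 85.3
gripper_force: 0.0
```

```bash
python3 - <<'E'
from h import *
go((711,259,220))
c=arm.camera("scene");save("s7",cv2.resize(c["color"][160:270,400:510],None,fx=5,fy=5))
P=pts(c);X,Y,Z=P[...,0],P[...,1],P[...,2];I=c["color"].astype(int)
k=(np.hypot(X-711,Y-259)<30)&(Z<120)&(Z>50)&(I[...,0]>I[...,2]+40);q=P[k];print(k.sum(),q.min(0),q.max(0),cv2.minEnclosingCircle(q[:,:2].astype(np.float32)),np.percentile(q[:,2],[5,50,95]))
E
```

```text
t 13.12 at [712.5 259.8 230.6] open 85.3 F [ 0.3 -0.2  1.5]
d m [ 0.0016 -0.0008  0.0106] r [ 0.0028  0.0086 -0.0002]
247 [693.81620515 238.6869322   52.7152231 ] [729.68937841 275.44856615  86.91412588] ((714.3370361328125, 256.99530029296875), 20.646041870117188) [60.64432236 81.87083082 85.37397416]
```

View pics/s7.png

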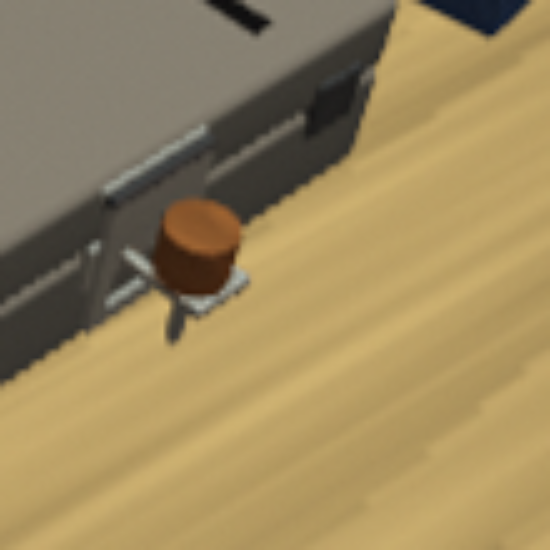

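Knob sits on the loop at crop (200,245), with the shank emerging below at (175,325) and the hasp shut behind it. One quick tilt check before handing in.

```bash
python3 - <<'E'
from h import *
for n in("scene","top"):
    c=arm.camera(n);P=pts(c);X,Y,Z=P[...,0],P[...,1],P[...,2];I=c["color"].astype(int)
    k=(np.hypot(X-711,Y-259)<15)&(Z<95)&(Z>79)&(I[...,0]>I[...,2]+40);q=P[k]
    if len(q)>8: print(n,len(q),np.linalg.lstsq(np.c_[q[:,0]-711,q[:,1]-258,np.ones(len(q))],q[:,2],rcond=None)[0],q.mean(0))
    if n=="scene":
        k=(np.hypot(X-711,Y-259)<14)&(Z<46)&(Z>12);q=P[k];print("shank below",len(q),q.mean(0))
        for x,y in((442,-92),(744,-33),(476,-215)):
            o=np.load("scene.npy",allow_pickle=True).item()["range_z"]
s0=np.load("scene.npy",allow_pickle=True).item()["color"].astype(int)
s1=arm.camera("scene")["color"].astype(int);d=abs(s1-s0).max(2)
for nm,(a,b,e,f) in dict(cube=(200,225,220,250),bowl=(265,325,305,370),stop=(210,245,165,200),blue=(288,325,150,185)).items(): print(nm,(d[a:b,e:f]>40).sum())
E
```

```text
scene 112 [-1.81050655e-02 -1.76908029e-03  8.38993454e+01] [711.54261536 258.13500456  83.88928247]
shank below 25 [710.94646873 254.9711411   25.74642714]
top 109 [-1.53997115e-02 -2.81461471e-03  8.30343615e+01] [710.46514773 258.75058887  83.04048547]
cube 0
bowl 0
stop 0
blue 535
```

```bash
python3 - <<'E'
from h import *
s0=np.load("scene.npy",allow_pickle=True).item();s1=arm.camera("scene");s2=np.load("scene2.npy",allow_pickle=True).item()
for c in(s0,s2,s1):
    I=c["color"].astype(int);P=pts(c);k=(I[...,2]>I[...,0]+60)&(P[...,1]<0);v,u=np.nonzero(k);print(len(u),u.mean(),v.mean(),P[k].mean(0),P[k].max(0))
save("s8",np.hstack([cv2.resize(c["color"][190:340,130:260],None,fx=3,fy=3) for c in(s0,s1)]))
E
```

```text
289 166.4083044982699 301.0415224913495 [ 602.95400619 -308.21016024   68.7633449 ] [ 616.23973923 -293.159987     76.88577999]
392 138.31632653061226 319.94897959183675 [ 580.92686   -361.5855669   26.9052631] [ 598.27503013 -315.15905014   38.17111335]
379 138.34828496042218 319.72295514511876 [ 580.77978799 -361.37845128   27.27737572] [ 598.93946273 -314.83974606   37.36269131]
```

View pics/s8.png

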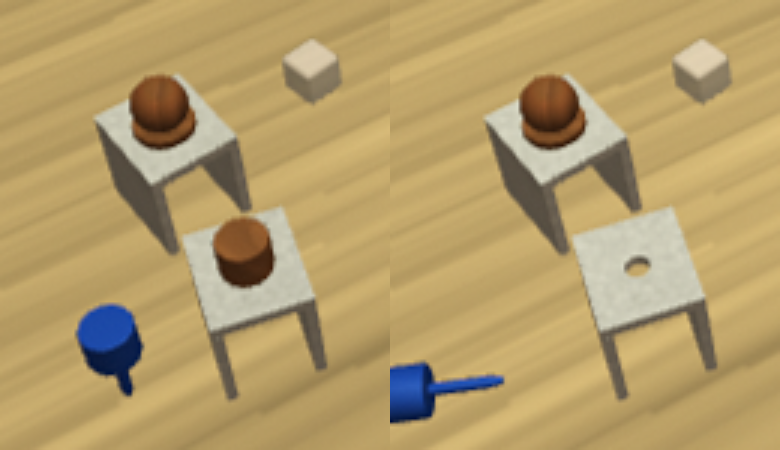

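The blue look-alike, which was balanced on its shank tip, had toppled by t = 5.6 s. My tool was still at z ≥ 145 mm then, well above its 77 mm top, so nothing of mine touched it. I'll leave it alone as instructed. The pin is level and seated, so I'm handing in.

```bash
python3 -c "
from cell import arm
print(arm.close_job())"
```

```text
the job is handed in; nothing more can be done
None
```

The case is locked and handed in: the hasp lies shut against the front, the pin is down through the loop with its knob resting on it, and the stopper, bowl and cube have not moved; the blue look-alike, which stood on its tip, toppled early in the run without the arm near it, and I left it there.

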